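# Clamp a thin-walled torch into the test jig

## Task

Take the slim torch out of its foam rest, lay it head-up in the sloping bed of the test jig and slide it down until its tail rests on the foot stop; then press the jig's sprung clamp arm down until it clicks over and stays down by itself. Be gentle: never grip the torch's thin tube with more than about 40 N per finger, and never press the torch against the jig, or the robot against the jig, with more than about 30 N. Leave the stubby torch in its rest and the finished torches standing where they are.

Things in the scene. Friction and masses are not known exactly. Their poses are not given: they have to be found in the camera images.
- torch: the slim black torch, 145 mm long, about 0.13 kg: round barrel 24 mm in diameter and 105 mm long, then a head 34 mm in diameter and 40 mm long. At the start it lies level in a grey foam rest, its axis 38 mm above the table. Origin on its axis, 48 mm from the tail end, the place to grip it; own x axis along the torch towards the head.
- torch_tail (a point): centre of the torch's flat tail end, 48 mm behind its origin
- torch_nose (a point): centre of the torch's lens face, 97 mm ahead of its origin
- rest_slim: grey foam rest of the slim torch, fixed: slab 150 x 56 x 10 mm with two vee supports, each 16 mm long, centred 37 mm either side of the origin (58 mm free between them); x along the torch. Origin under its centre, below the torch's origin.
- rest_stub: the same kind of rest, holding the stubby torch. Fixed.
- stubby: a shorter, thicker black torch, 34 mm barrel, 112 mm long, lying in the other rest; to be left alone
- cradle: the test jig, fixed. Origin: underside centre of its grey base (190 x 110 x 14 mm); x points up-slope, z up. On a column stands an aluminium bed that slopes up along +x at 25 degrees: axis (0.906, 0, 0.423), normal (-0.423, 0, 0.906). The column's height setting h, 0 to 20 mm, is NOT reported and differs each time: feel for it. The points below are given for h = 0; add h to their z.
- jig_home (a point): where the torch's origin lies when it is home, for h = 0: (-47.1, 0, 100.3) mm in the jig's frame. The barrel lies in two white 90-degree vees, 14 mm long, as high as its axis, centred 35 mm down-slope and 44 mm up-slope of this point; 65 mm between them is free for fingers, down to the bed's spar 34 mm below the axis (along the normal).
- jig_tail (a point): where the centre of the torch's tail end lies when it is home, for h = 0: (-90.6, 0, 80) mm in the jig's frame. Here stands the foot stop, a plate across the bed, 8 mm thick, 34 mm wide, its top level with the barrel's axis.
- jig_hinge (a point): hinge of the clamp arm, for h = 0: (74.3, 0, 187.8) mm in the jig's frame, axis along y, between two cheeks beyond the torch's head. The steel arm reaches 88 mm from it. Raised, it still overhangs the head's place with 50 mm free under its rubber foot (measured along the normal, from the head's top), so the torch goes in under it from the low end.
- clamp (a joint): angle (rad) of the sprung clamp arm: 0 raised (at the start), pointing from its hinge to the bed's low end, 27 degrees above level; 0.9 at its hard stop, parallel to the bed. It ends in a black pad 34 mm wide, 24 mm long, centre 76 mm from the hinge, top face 9 mm above the hinge line. Pressing takes up to about 9 N at the pad; a pawl clicks in just before the stop and holds it at 0.8 to 0.85.
- standing_0: finished black torch standing on its head, 38 mm across, 147 mm tall; origin under its centre; to be left standing
- standing_1: another, the same
- standing_2: another, the same
There are look-alikes about, which are no part of the job. What is shaped like the torch but green or turquoise is not meant.

How it is judged (in metres and radians):
On the way:
1. the slim torch lies home in the jig's bed, head up, tail at the foot stop, with the clamp arm still raised (angle between torch's own x axis and vertical between 1.055 and 1.215 rad and x of torch_tail in the frame of cradle between -0.0946 and -0.0866 m and y of torch_tail in the frame of cradle between -0.005 and 0.005 m and y of torch_nose in the frame of cradle between -0.007 and 0.007 m and contact force between torch and cradle above 0.1 N and value of joint clamp below 0.3 rad), for 0.2 s.
At the end, for the whole second after the job is handed in: The slim torch rests in the bed, head up along the 25 degree slope (within 4.5 degrees), its tail within 4 mm of the foot stop, its tail within 5 mm and its lens within 7 mm of the bed's centre plane, still; the clamp arm stays down past its detent (over 0.7 rad) by itself (value of joint clamp above 0.7 rad and angle between torch's own x axis and vertical between 1.055 and 1.215 rad and x of torch_tail in the frame of cradle between -0.0946 and -0.0866 m and y of torch_tail in the frame of cradle between -0.005 and 0.005 m and y of torch_nose in the frame of cradle between -0.007 and 0.007 m and contact force between torch and cradle above 0.1 N and linear speed of torch below 0.02 m/s); the robot touches nothing.
It fails at once if the slim torch is gripped with more than 40 N per finger (80 N for the two) (contact force between the fingers and torch above 80 N).
It fails at once if the slim torch is pushed against the jig with more than 30 N (contact force between torch and cradle above 30 N).
It fails at once if the robot presses on the jig with more than 30 N (contact force between any of the fingers, the arm and cradle above 30 N).
It fails at once if a finished torch is knocked over or pushed away (distance of any of standing_0, standing_1, standing_2 from where it was at the start of the episode above 0.03 m).
It fails at once if the stubby torch is taken from its place (distance of stubby from where it was at the start of the episode above 0.02 m).
It also fails if it takes over 54 s, if anything falls off the work surface, if the arm or the gripper's body presses on something with over 40 N, if the wrist force passes 120 N, or if a joint passes its speed limit or range.

## Robot

A 6-joint arm with a two-finger parallel gripper is mounted at the origin on the work surface. World frame = base frame: x ahead of the robot, y to its left, z up, the work surface at z = 0. Lengths are in mm, angles in rad, forces in N, time in s.
With the tool pointing down it reaches from about 375 to 750 mm from the base axis. Payload 9 kg.
Tool frame: the origin (TCP) lies midway between the tips of the shut fingers; the grasp point (between the pads) lies 19 mm behind it (manip.grip_point_offset is the distance from the TCP to the grasp point, in mm); z points along the fingers, y is the line along which they close (so a half turn about z gives the same grasp; the last joint's range is limited). The gripper opens to 85 mm and grips with 20 to 120 N. Pads are 22 mm wide; open, the fingers measure 114 mm over their backs; the gripper's body (76 mm by 85 mm) begins 54 mm behind the grasp point. The pads swing forward as they close: fully open they stand 13 mm farther back than shut.
Start: joints at [-1.45, 0.104, 0.097, 1.564, 0, 1.353], TCP at [199.424, -565.921, 231.331] pointing down, gripper open.
Joint ranges: [-2.99, 2.99], [-0.84, 1.86], [-1.1, 1.16], [-1.84, 2.11], [-1.51, 1.56], [-3.14, 3.14]. Speed limits (rad/s): [2.22, 2.22, 2.57, 3.14, 3.14, 3.14].

## Interface

Orientations are given as a unit quaternion [w, x, y, z].
In Python, from rig import manip, eyes gives the robot as it stands.
- The arm moves only by the shell command python3 -m handwheel 'ROWS' [FORCE]. ROWS is JSON, a list of rows, each a list of 5 numbers: the shift along the tool's x, y, z in m, then the turn about the tool's z in degrees, then the opening, from -1 (shut) to 1 (fully open). In form: [[dx, dy, dz, roll, claw], ...]. A call has 1 to 20 rows; each row is the pose to reach, as a shift and turn from the pose commanded when the call began, along the tool's axes at that moment; what a row does not reach only later rows make up. A row lasts 1/8 s, in which the tool goes at most 62.5 mm and 10.7 degrees, less where a joint would pass 70% of its speed; a pose out of reach is approached as far as the arm can. A call with a gripper value outside its range is refused whole. The fingers move at their own pace and stop on an object; FORCE is the grip in N (left out, the last holds). Time passes only in rows, so rows that repeat a pose let the fingers close. It gives the time, the measured TCP pose, the force, the opening and the grip force at its end, in the units of the state.
- manip.get_obs(): the state, without advancing time (a new reading comes with each control period).
- eyes.camera(name): name is "scene" or "side" or "wrist"; returns the picture (420x560x3 uint8, blue, green, red); there is no depth.
- eyes.get_calibration(name): a dict with "fx", "fy", "cx", "cy" (pixels), "k1" (the pictures are not rectified: a ray, as slopes to the right and down, at radius r is drawn at 1 + k1 r^2 times it, then the intrinsics apply), "T" (4x4, takes a point from camera to world coordinates); the wrist camera has in their place "tool_from_camera" (4x4, takes a point from camera to tool coordinates, whose origin is the TCP and whose axes are the flange's). Camera axes: x right, y down, z forward; pixel columns grow to the right and rows downward; lengths in mm; the calibration is good to about 2 mm. A picture is of the moment at which its call begins: read the wrist's pose just before it. get_calibration takes no time and is no camera call.
- manip.close_job(): hands the job in; it is judged then, once.
The state is a dict: "t": time; "joint_pos": joint angles; "qd": joint speeds; "tau": joint torques, N m; "eef_pos": TCP position; "eef_rot": TCP orientation; "contact_force": force on the tool from outside, world axes, zero at the start; "wrist_torque": the same for the moment, N m; "grip_width": finger opening in mm; "gripper_force": force on a finger pad.
Only numpy, scipy, OpenCV 4.12 (cv2) and the standard library are available. Lean on these libraries where they do the work, as an engineer would, in place of code of your own. Each camera call takes 0.05 s, during which the arm holds its last target. There are 200 camera calls.

## Working session

There is one attempt and no reset: what is moved stays moved. The work goes in short steps, Python scripts to look and compute and a shell command to move; the robot and the scene stay as the last step left them, time stands still between calls to the robot, and variables do not carry over. Pictures are saved under pics/ and viewed, at most 10 in all, crops included, and the job is handed in when it is done.

```bash
ls; mkdir -p pics
python3 - <<'E'
from rig import manip, eyes
import cv2, json
o=manip.get_obs(); print(o)
print(manip.grip_point_offset)
for n in ("scene","side","wrist"):
    im=eyes.camera(n); cv2.imwrite(f"pics/{n}0.png",im); 
    c=eyes.get_calibration(n); print(n,{k:(v.tolist() if hasattr(v,'tolist') else v) for k,v in c.items()})
E
```

```text
pics
{'t': 0.0, 'joint_pos': array([-1.44970783e+00,  1.04724139e-01,  9.64471024e-02,  1.56388380e+00,
       -4.15197598e-06,  1.35308558e+00]), 'qd': array([-0.00149872, -0.00179649,  0.00119843, -0.00024322,  0.00158231,
       -0.00049758]), 'tau': array([ 1.17934665e-03, -5.56928551e+01,  5.03650153e+01,  1.68560911e-02,
       -1.12171917e-04, -1.97335004e-05]), 'eef_pos': array([ 199.37299925, -565.5502343 ,  230.49557613]), 'eef_rot': array([-6.81560515e-04,  9.85685933e-01,  1.68590558e-01,  3.08741857e-05]), 'contact_force': array([0.15865974, 0.01573049, 0.25982252]), 'wrist_torque': array([-0.00114279, -0.01608916, -0.02387071]), 'gripper_force': 0.0, 'grip_width': 85.1999537443648}
18.700000000000003
scene {'fx': 464.7106940880487, 'fy': 464.7106940880487, 'cx': 280.4631260598456, 'cy': 208.29440397761746, 'k1': 0.0013009435392244363, 'T': [[-0.5854189191133962, 0.6765715842683357, -0.4466940569391279, 1112.3433404356451], [0.8106811362285, 0.48240574514226353, -0.3317842558305102, 444.888345199665], [-0.008988020214198466, -0.5563592260530702, -0.8308932705698474, 1293
[... 199 characters left out ...]
92, -0.40276705373239763, 0.49133156783403586, -133.53131937921177], [-0.6352729350579562, 0.49867816137880216, -0.5897019495869988, 750.954443515164], [-0.0075038060594348885, -0.7675277140218335, -0.640971841115537, 973.7435633466816], [0.0, 0.0, 0.0, 1.0]]}
wrist {'fx': 366.5981134092784, 'fy': 366.5981134092784, 'cx': 279.6155770582918, 'cy': 204.727898920777, 'k1': -0.00988664879621083, 'tool_from_camera': [[0.0008250610665372632, -0.9574310904202672, -0.2886607461552298, 72.58098545184397], [0.9999989488475985, 0.001134109101716901, -0.000903382666722586, -0.27081348219060164], [0.0011922994311899333, -0.2886596973829268, 0.9574310197235425, -142.21491453112543], [0.0, 0.0, 0.0, 1.0]]}
```

View images.

View pics/scene0.png

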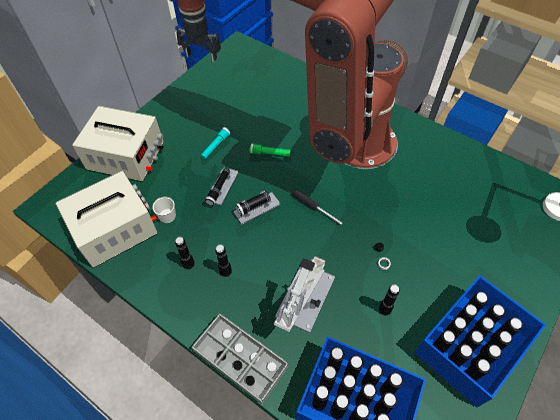

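View pics/side0.png

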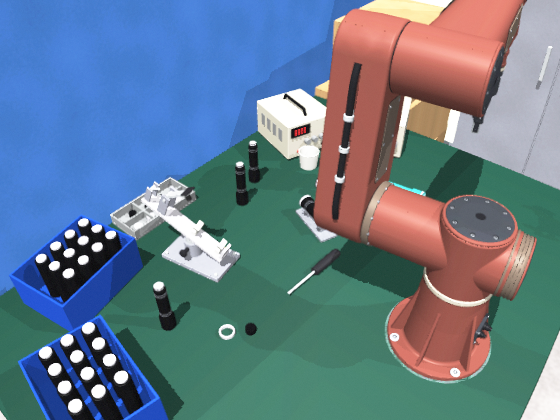

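The scene view shows two black torches in grey rests, at (219,187) and (256,205), and turquoise and green decoys at (215,142) and (270,152). Standing torches are at (184,252), (223,260) and (389,300), and the jig is at (303,292). The side view shows the jig at (200,235). One rest is near (318,215) there, and the arm hides the other.

Run:
```python
import cv2,numpy as np
a=cv2.imread("pics/scene0.png"); b=cv2.imread("pics/side0.png")
A=cv2.resize(a[155:235,190:290],None,fx=4,fy=4,interpolation=cv2.INTER_CUBIC)
B=cv2.resize(a[250:335,260:360],(400,340),interpolation=cv2.INTER_CUBIC)[:280]
C=cv2.resize(b[175:285,140:250],(400,400),interpolation=cv2.INTER_CUBIC)[:280]
A=A[:300]
out=np.zeros((600,800,3),np.uint8); out[:300,:400]=A; out[300:580,:400]=B; out[:280,400:]=C
w=cv2.imread("pics/wrist0.png"); out[300:600,400:800]=cv2.resize(w,(400,300))
cv2.imwrite("pics/crop1.png",out)
```

```text
(no output)
```

View pics/crop1.png

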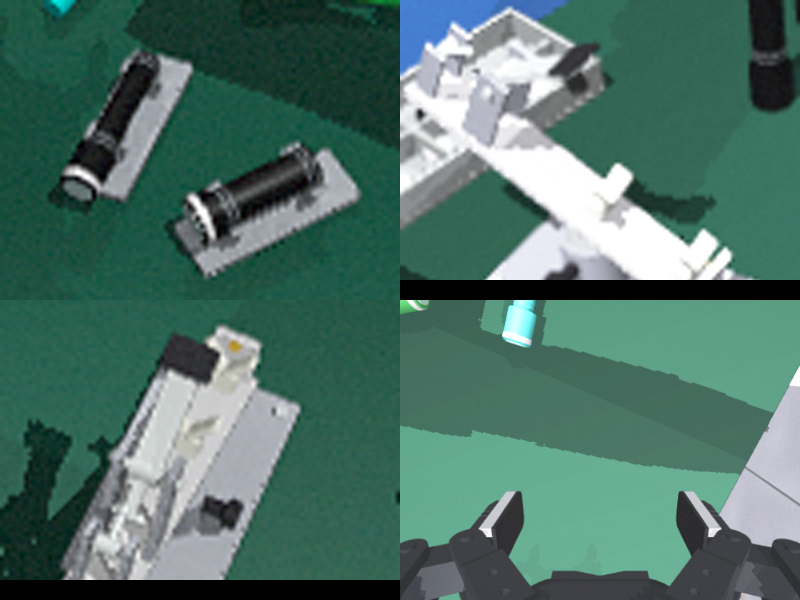

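```bash
cat > h.py <<'E'
import numpy as np, cv2
from rig import manip, eyes
from scipy.spatial.transform import Rotation as R
def ray(name,uv,obs=None):
    c=eyes.get_calibration(name)
    K=np.array([[c["fx"],0,c["cx"]],[0,c["fy"],c["cy"]],[0,0,1]])
    p=cv2.undistortPoints(np.array([[uv]],float),K,np.array([c["k1"],0,0,0,0.]))[0,0]
    if name=="wrist":
        q=obs["eef_rot"]; T=np.eye(4); T[:3,:3]=R.from_quat([q[1],q[2],q[3],q[0]]).as_matrix(); T[:3,3]=obs["eef_pos"]
        T=T@np.array(c["tool_from_camera"])
    else: T=np.array(c["T"])
    return T[:3,3],T[:3,:3]@np.array([p[0],p[1],1.])
def onz(r,z):
    o,d=r; return o+d*(z-o[2])/d[2]
def cross(r1,r2):
    A=np.stack([r1[1],-r2[1]],1); s=np.linalg.lstsq(A,r2[0]-r1[0],rcond=None)[0]
    p=r1[0]+s[0]*r1[1]; q=r2[0]+s[1]*r2[1]; return (p+q)/2,np.linalg.norm(p-q)
E
python3 - <<'E'
from h import *
np.set_printoptions(precision=1,suppress=True)
S=lambda u,v,z:print((u,v,z),onz(ray("scene",(u,v)),z))
S(210,201,38);S(227.5,170,38)
S(248,203,38);S(270,193,38)
S(334.5,276,14);S(318,335,14);S(285,327,14);S(319,258,80);S(184,268,0);S(223,276,0);S(389,312,0)
for n,uv in (("slim lens",(210,201)),("tail",(227.5,170))): pass
# side base corners: crop C scale 400/110
for uv in ((240,262),(203,236),(163,255),(225,275)): print(uv,onz(ray("side",uv),14))
# foot stop two views
print(cross(ray("scene",(318.7,261.2)),ray("side",(222,250))))
E
```

```text
(210, 201, 38) [ 548.5 -262.3   38. ]
(227.5, 170, 38) [ 414.5 -298.1   38. ]
(248, 203, 38) [ 482.2 -155.4   38. ]
(270, 193, 38) [ 407.9 -120.7   38. ]
(334.5, 276, 14) [529.  210.5  14. ]
(318, 335, 14) [709.5 269.5  14. ]
(285, 327, 14) [744.7 181.   14. ]
(319, 258, 80) [536.4 154.9  80. ]
(184, 268, 0) [ 770.1 -184.4    0. ]
(223, 276, 0) [720.7 -68.9   0. ]
(389, 312, 0) [527.9 397.8   0. ]
(240, 262) [520.2 129.9  14. ]
(203, 236) [671.1 122.9  14. ]
(163, 255) [702.5 246.2  14. ]
(225, 275) [519.1 189.1  14. ]
(array([544.6, 162.4,  73.5]), np.float64(8.219449422304393))
```

Candidates: slim torch (219,187), stubby torch (256,205), turquoise (215,142), green (270,152) and the upright ones. The crop shows the one at (219,187) has the thin barrel and a wider head, so it is the slim torch, with its lens at (210,201). I'll go above it.

```bash
python3 -m handwheel '[[0.055,-0.03,0,0,1],[0.11,-0.058,0,0,1],[0.165,-0.086,0,0,1],[0.22,-0.114,0,0,1],[0.275,-0.142,0,0,1],[0.34,-0.15,0,0,1],[0.34,-0.15,0,0,1],[0.34,-0.15,0,0,1],[0.34,-0.15,0,0,1]]' 30
python3 - <<'E'
from h import *
import json
o=manip.get_obs(); im=eyes.camera("wrist"); cv2.imwrite("pics/w1.png",im)
json.dump({k:list(o[k]) for k in("eef_pos","eef_rot")},open("w1.json","w")); print(o["t"],o["eef_pos"])
E
python3 -m handwheel '[[0,-0.06,0,0,1],[0,-0.06,0,0,1],[0,-0.06,0,0,1]]'
python3 - <<'E'
from h import *
import json
o=manip.get_obs(); im=eyes.camera("wrist"); cv2.imwrite("pics/w2.png",im)
json.dump({k:list(o[k]) for k in("eef_pos","eef_rot")},open("w2.json","w")); print(o["t"],o["eef_pos"])
a=cv2.imread("pics/w1.png"); out=np.hstack([cv2.resize(a,(400,300)),cv2.resize(im,(400,300))]); cv2.imwrite("pics/w12.png",out)
E
```

```text
t: 1.27
eef_pos: [469.4, -312.2, 231.2]
eef_rot: [0.0, 0.986, 0.168, -0.0]
contact_force: [-0.5, 0.1, 0.8]
grip_width: 85.3
gripper_force: 0.0
1.275 [ 469.38868682 -312.19576052  231.24889315]
t: 1.7
eef_pos: [450.1, -255.7, 231.8]
eef_rot: [0.001, 0.986, 0.168, 0.0]
contact_force: [0.2, 0.3, 0.1]
grip_width: 85.2
gripper_force: 0.0
1.7 [ 450.06309976 -255.72883981  231.78119881]
```

View pics/w12.png

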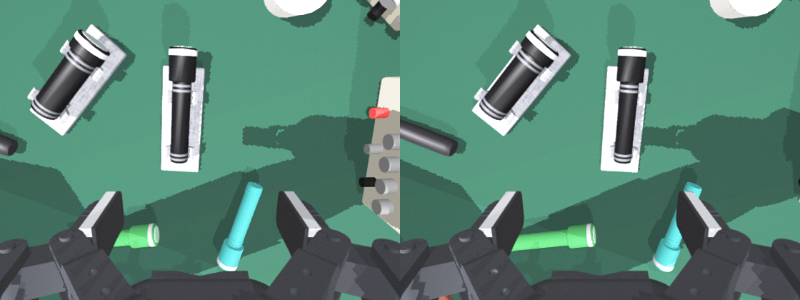

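Both wrist views show the slim torch head-up: in the full pictures its lens is near (255,65) and its tail near (250,228) in the first, and near (322,65) and (312,228) in the second. The stubby torch is to the left.

Run:
```python
from h import *
import json
np.set_printoptions(precision=1,suppress=True)
P=[]
for n,x0,x1 in (("w1",215,292),("w2",280,365)):
    o=json.load(open(n+".json")); o={k:np.array(v) for k,v in o.items()}
    im=cv2.imread(f"pics/{n}.png"); g=cv2.cvtColor(im,cv2.COLOR_BGR2GRAY)
    m=np.zeros_like(g); m[50:240,x0:x1]=(g[50:240,x0:x1]<62)*255
    m=cv2.morphologyEx(m,cv2.MORPH_OPEN,np.ones((5,5)))
    k=np.ones((13,3)); m=cv2.morphologyEx(m,cv2.MORPH_CLOSE,k)
    N,l,s,c=cv2.connectedComponentsWithStats(m); i=1+np.argmax(s[1:,4]); m=l==i
    print(n,s[i],c[i])
    rows=np.arange(s[i][1],s[i][1]+s[i][3]); 
    w=[(r,np.where(m[r])[0].min(),np.where(m[r])[0].max()) for r in rows]
    print([(int(a),int(b),int(d)) for a,b,d in w[::10]])
    bar=np.array([(r,(a+b)/2) for r,a,b in w if 125<r<205]); f=np.polyfit(bar[:,0],bar[:,1],1)
    res=[]
    for r in (130,200): res.append(ray("wrist",(np.polyval(f,r),r),o))
    rt=s[i][1]+s[i][3]; res.append(ray("wrist",(np.polyval(f,rt),rt),o)); rn=s[i][1]; res.append(ray("wrist",(np.polyval(f,rn),rn),o))
    P.append(res); print("fit",f,"tail row",rt,"nose dark row",rn, [onz(q,38) for q in res])
for a,b in zip(*P): print(cross(a,b))
# line triangulation: plane of each view -> intersection line
n=[np.cross(p[0][1],p[1][1]) for p in P]; d=np.cross(n[0],n[1]); d/=np.linalg.norm(d); 
A=np.stack([n[0],n[1],d]); p0=np.linalg.solve(A,[n[0]@P[0][0][0],n[1]@P[1][0][0],d@np.array([461,-286,38.])]); print("axis pt",p0,"dir",d*np.sign(d[0]),np.degrees(np.arctan2(d[1]/d[0],1)))
```

```text
w1 [ 251   79   24  137 1523] [261.7 142.9]
[(79, 261, 268), (89, 259, 274), (99, 258, 273), (109, 257, 272), (119, 261, 266), (129, 261, 266), (139, 258, 266), (149, 257, 265), (159, 256, 264), (169, 255, 264), (179, 254, 264), (189, 253, 263), (199, 252, 262), (209, 251, 262)]
fit [ -0.1 272.7] tail row 216 nose dark row 79 [array([ 503.4, -283.3,   38. ]), array([ 439.5, -299.3,   38. ]), array([ 423.8, -303.2,   38. ]), array([ 545.8, -272.6,   38. ])]
w2 [ 314   80   30  136 1337] [327.8 141.6]
[(80, 331, 340), (90, 328, 342), (100, 326, 340), (110, 324, 340), (120, 328, 331), (130, 328, 331), (140, 324, 331), (150, 323, 330), (160, 321, 329), (170, 320, 327), (180, 319, 327), (190, 317, 326), (200, 316, 324), (210, 314, 324)]
fit [ -0.1 344.8] tail row 216 nose dark row 80 [array([ 504.1, -283.4,   38. ]), array([ 440.2, -299.8,   38. ]), array([ 424.6, -303.8,   38. ]), array([ 545.7, -272.7,   38. ])]
(array([ 503.9, -283.2,   39.9]), np.float64(0.613776863225821))
(array([ 440.9, -299.1,   42.2]), np.float64(0.49004850909787323))
(array([ 425.7, -302.9,   42.7]), np.float64(0.4629973815962157))
(array([ 545.8, -272.7,   38.1]), np.float64(0.12006211429735038))
axis pt [ 463.  -293.5   41.1] dir [ 1.   0.2 -0. ] 14.141756072700584
```

Run:
```python
import cv2
for n,x0,x1 in (("w1",222,285),("w2",285,352)):
    im=cv2.imread(f"pics/{n}.png")
    for r in (70,100,140,170,205): print(n,r,x0,[tuple(int(v) for v in p[::2]) for p in im[r,x0:x1:2]])
    c=252 if n=="w1" else 313
    print("col",c,[int(v) for v in im[205:245,c,1]],[int(v) for v in im[55:75,c+4,1]])
```

```text
w1 70 222 [(130, 86), (132, 90), (130, 86), (131, 86), (123, 81), (118, 80), (112, 72), (255, 255), (255, 255), (255, 255), (255, 255), (255, 255), (255, 255), (255, 255), (255, 255), (255, 255), (255, 255), (255, 255), (255, 255), (255, 255), (255, 255), (255, 255), (255, 255), (255, 255), (255, 255), (219, 216), (106, 105), (127, 90), (130, 86), (132, 88), (131, 87), (133, 88)]
w1 100 222 [(129, 87), (122, 83), (114, 74), (255, 255), (255, 254), (255, 255), (255, 255), (191, 177), (33, 31), (48, 45), (58, 56), (67, 66), (88, 87), (104, 103), (99, 97), (103, 100), (89, 86), (66, 61), (57, 53), (49, 49), (43, 42), (38, 38), (39, 37), (39, 34), (32, 33), (27, 28), (169, 157), (238, 228), (232, 222), (233, 225), (232, 223), (232, 222)]
w1 140 222 [(132, 89), (131, 88), (135, 101), (255, 255), (255, 255), (255, 254), (255, 255), (244, 236), (245, 238), (161, 149), (40, 34), (48, 43), (59, 59), (85, 82), (119, 117), (141, 136), (111, 111), (80, 79), (48, 47), (42, 40), (39, 35), (29, 29), (65, 58), (206, 191), (255, 255), (252, 247), (240, 231), (229, 219), (228, 220), (227, 218), (230, 
[... 2589 characters left out ...]
, (130, 89), (130, 88)]
w2 205 285 [(255, 255), (255, 254), (255, 255), (255, 254), (248, 240), (177, 164), (202, 190), (218, 203), (71, 66), (43, 36), (57, 53), (58, 57), (74, 71), (71, 72), (70, 69), (60, 56), (50, 52), (45, 46), (42, 40), (37, 34), (66, 60), (178, 167), (202, 190), (232, 222), (233, 223), (217, 202), (99, 81), (85, 59), (88, 62), (128, 86), (129, 88), (131, 88), (128, 86), (130, 88)]
col 313 [70, 69, 67, 66, 63, 64, 63, 64, 66, 58, 62, 109, 205, 227, 220, 127, 55, 87, 201, 226, 225, 132, 52, 72, 211, 255, 255, 254, 255, 255, 255, 255, 255, 255, 255, 225, 161, 156, 159, 157] [142, 140, 142, 137, 141, 142, 142, 141, 140, 144, 190, 155, 51, 169, 255, 255, 255, 255, 255, 255]
```

Run:
```python
from h import *
import json
np.set_printoptions(precision=2,suppress=True)
P=[]
for n,x0,x1,rn,rt in (("w1",232,272,64,228),("w2",296,336,65,228.5)):
    o={k:np.array(v) for k,v in json.load(open(n+".json")).items()}
    g=cv2.imread(f"pics/{n}.png")[:,:,0]
    mid=[]
    for r in range(132,212):
        w=np.where(g[r,x0:x1]<140)[0]; mid.append((r,x0+(w.min()+w.max())/2,w.max()-w.min()+1))
    mid=np.array(mid); f=np.polyfit(mid[:,0],mid[:,1],1); f=np.polyfit(*mid[abs(np.polyval(f,mid[:,0])-mid[:,1])<1.5][:,:2].T,1)
    print(n,f,np.median(mid[:,2]))
    P.append([ray("wrist",(np.polyval(f,r),r),o) for r in (rn,132,200,rt)])
for a,b in zip(*P): print(cross(a,b),onz(a,38),onz(b,38))
```

```text
w1 [ -0.04 259.28] 25.0
w2 [ -0.09 331.75] 25.0
(array([ 554.58, -260.7 ,   37.53]), np.float64(0.09400999124807094)) [ 554.6  -260.72   38.  ] [ 554.48 -260.67   38.  ]
(array([ 499.35, -276.37,   37.33]), np.float64(0.6047792143637913)) [ 499.15 -276.5    38.  ] [ 499.68 -276.18   38.  ]
(array([ 437.57, -293.92,   37.  ]), np.float64(0.49383900889467536)) [ 437.62 -293.98   38.  ] [ 438.05 -293.64   38.  ]
(array([ 409.75, -301.81,   36.72]), np.float64(0.03896893966728612)) [ 410.25 -301.75   38.  ] [ 410.14 -301.55   38.  ]
```

```bash
python3 -m handwheel '[[0,0,-0.06,-10,1],[0.03,-0.04,-0.09,-20,1],[0.06,-0.08,-0.09,-30,1],[0.09,-0.12,-0.09,-40,1],[0.12,-0.16,-0.09,-50,1],[0.15,-0.2,-0.09,-60,1],[0.18,-0.24,-0.09,-70,1],[0.21,-0.28,-0.09,-80,1],[0.24,-0.32,-0.09,-90,1],[0.27,-0.36,-0.09,-100,1],[0.283,-0.36,-0.09,-110,1],[0.283,-0.36,-0.09,-120,1],[0.283,-0.36,-0.09,-130,1],[0.283,-0.36,-0.09,-140,1],[0.283,-0.36,-0.09,-150,1],[0.283,-0.36,-0.09,-160,1],[0.283,-0.36,-0.09,-170,1],[0.283,-0.36,-0.09,-178.7,1],[0.283,-0.36,-0.09,-178.7,1],[0.283,-0.36,-0.09,-178.7,1]]'
python3 - <<'E'
from h import *
import json
o=manip.get_obs(); im=eyes.camera("wrist"); cv2.imwrite("pics/j1.png",im)
json.dump({k:list(o[k]) for k in("eef_pos","eef_rot")},open("j1.json","w")); print(o["t"],o["eef_pos"],o["joint_pos"])
E
python3 -m handwheel '[[0.0,0.06,-0.0,0,1],[0.0,0.06,0,0,1],[0.0,0.06,0,0,1]]'
python3 - <<'E'
from h import *
import json
o=manip.get_obs(); im=eyes.camera("wrist"); cv2.imwrite("pics/j2.png",im)
json.dump({k:list(o[k]) for k in("eef_pos","eef_rot")},open("j2.json","w")); print(o["t"],o["eef_pos"])
a=cv2.imread("pics/j1.png"); cv2.imwrite("pics/j12.png",np.hstack([cv2.resize(a,(400,300)),cv2.resize(im,(400,300))]))
E
```

```text
t: 4.25
eef_pos: [598.1, 178.3, 321.2]
eef_rot: [0.0, -0.155, 0.988, -0.0]
contact_force: [-0.3, 0.2, -0.3]
grip_width: 85.3
gripper_force: 0.0
4.25 [598.08612317 178.2616473  321.15071459] [ 8.05554319e-02  2.26383896e-01  3.97078654e-01  1.74140147e+00
 -1.43163482e-04 -2.31519890e-01]
t: 4.68
eef_pos: [579.0, 235.7, 321.2]
eef_rot: [0.0, -0.157, 0.988, -0.0]
contact_force: [-0.4, 0.6, -0.5]
grip_width: 85.8
gripper_force: 0.0
4.675 [579.03094475 235.71141809 321.24491337]
```

View pics/j12.png

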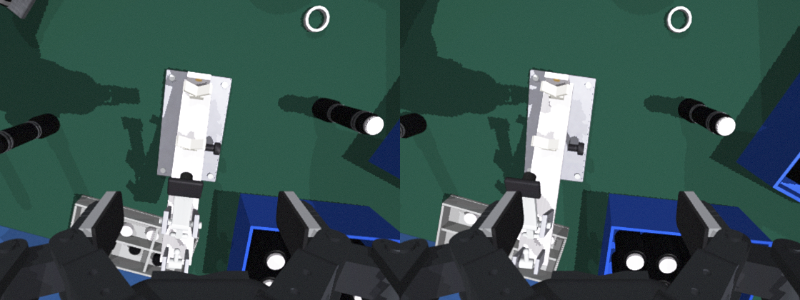

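Both views show the jig from above: foot stop near (275,115) and (780/1.4-equivalent ~ (218,115)), and black pad near (258,262) in the first full picture. I'll zoom in for exact pixels.

Run:
```python
import cv2,numpy as np
a=cv2.imread("pics/j1.png")[85:275,215:345]; b=cv2.imread("pics/j2.png")[85:275,160:290]
f=lambda i:cv2.resize(i,(390,570),interpolation=cv2.INTER_CUBIC)
def gam(i): return (255*(i/255.)**1.0).astype(np.uint8)
cv2.imwrite("pics/jz.png",np.hstack([f(a),np.zeros((570,10,3),np.uint8),f(b)]))
```

```text
(no output)
```

View pics/jz.png

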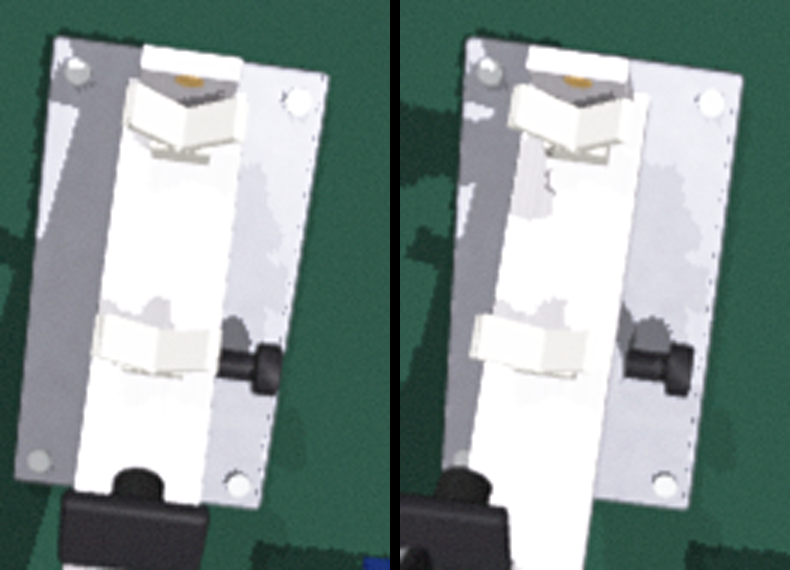

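Run:
```python
from h import *
import json
np.set_printoptions(precision=1,suppress=True)
O=[{k:np.array(v) for k,v in json.load(open(n+".json")).items()} for n in("j1","j2")]
pts={"bTL":((57,37),(467,38)),"bTR":((328,75),(742,75)),"bBR":((260,508),(688,508)),
"sFL":((144,44),(528,45)),"sFR":((242,60),(630,59)),"sNR":((240,82),(627,83)),"sNL":((140,68),(524,70)),
"v2L":((102,310),(480,315)),"padTR":((210,507),(508,508))}
P={}
for k,(a,b) in pts.items():
    r1=ray("wrist",(215+a[0]/3-.33,85+a[1]/3-.33),O[0]); r2=ray("wrist",(160+(b[0]-400)/3-.33,85+b[1]/3-.33),O[1])
    p,e=cross(r1,r2); P[k]=p; print(k,p,"gap",e, "z14:",onz(r1,14),onz(r2,14) if k[0]=="b" else "")
    if k[0]=="b": P[k]=(onz(r1,14)+onz(r2,14))/2
r=ray("wrist",(215+15/3-.33,85+480/3-.33),O[0]); P["bBL"]=onz(r,14); print("bBL",P["bBL"])
c=(P["bTL"]+P["bTR"]+P["bBL"]+P["bBR"])/4
d=(P["bBL"]-P["bTL"]+P["bBR"]-P["bTR"]); L=np.linalg.norm(d)/2; W=np.linalg.norm(P["bTL"]-P["bTR"])
yaw=np.arctan2(d[1],d[0]); print("base",c,"L",L,"W",W,"yaw",np.degrees(yaw))
ex=np.array([np.cos(yaw),np.sin(yaw),0]); ey=np.array([-ex[1],ex[0],0])
t=(P["sNL"]+P["sNR"])/2; print("tail pt",t,"in jig",(t-c)@ex,(t-c)@ey,t[2],"h=",t[2]-80)
```

```text
bTL [546.3 106.2  19.4] gap 0.2552182150786208 z14: [546.4 105.5  14. ] [546.9 104.9  14. ]
bTR [527.1 212.   10.8] gap 0.40315799648989414 z14: [527.3 211.6  14. ] [526.8 211.9  14. ]
bBR [711.8 246.3  14.4] gap 0.28792381313349363 z14: [712.2 246.5  14. ] [711.9 246.3  14. ]
sFL [536.8 141.4  83.3] gap 0.09961522561625863 z14: [538.4 138.8  14. ] 
sFR [531.3 174.3  75.9] gap 0.6319774678176632 z14: [532.3 177.4  14. ] 
sNR [538.6 175.9  80.1] gap 0.029258224926583556 z14: [540.6 179.3  14. ] 
sNL [544.6 142.6  85.6] gap 0.4311771674653996 z14: [547.6 140.   14. ] 
v2L [619.6 154.5 118.9] gap 1.490857696657639 z14: [646.8 153.8  14. ] 
padTR [624.8 191.1 234.2] gap 0.035232767008067975 z14: [718.5 225.2  14. ] 
bBL [732.7 139.2  14. ]
base [629.6 175.7  14. ] L 188.6698313825091 W 108.32960613370918 yaw 10.479484122736155
tail pt [541.6 159.2  82.8] in jig -89.49941892132499 -0.1757036679735542 82.83772376828558 h= 2.837723768285585
```

The base is at (629.6,175.7) with yaw 10.5°. The stop's top centre fits the given jig_tail (-89.5, -0.2), so h is about 3 ± 4 mm. Next I'll grasp the torch.

```bash
python3 -m handwheel '[[0.032,-0.052,0,2.2,1],[0.064,-0.104,0,2.2,1],[0.096,-0.156,0,2.2,1],[0.128,-0.208,0,2.2,1],[0.16,-0.26,0,2.2,1],[0.192,-0.312,0,2.2,1],[0.224,-0.364,0.03,2.2,1],[0.25,-0.41,0.07,2.2,1],[0.2817,-0.4605,0.12,2.2,1],[0.2817,-0.4605,0.18,2.2,1],[0.2817,-0.4605,0.2,2.2,1],[0.2817,-0.4605,0.2,2.2,1],[0.2817,-0.4605,0.2,2.2,1]]'
python3 - <<'E'
from h import *
o=manip.get_obs(); q=o["eef_rot"]; M=R.from_quat([q[1],q[2],q[3],q[0]]).as_matrix()
print(o["eef_pos"],np.degrees(np.arctan2(M[1,0],M[0,0])),M.T@(np.array([453.9,-289.3,21])-o["eef_pos"]))
im=eyes.camera("wrist"); cv2.imwrite("pics/g1.png",im)
E
```

```text
t: 6.35
eef_pos: [454.7, -290.3, 123.3]
eef_rot: [0.001, -0.138, 0.99, -0.001]
contact_force: [-0.5, 0.1, 0.0]
grip_width: 85.4
gripper_force: 0.0
[ 454.74098894 -290.34226486  123.25694005] -164.1316733162354 [  0.61812272   1.43225757 102.25381132]
```

View pics/g1.png

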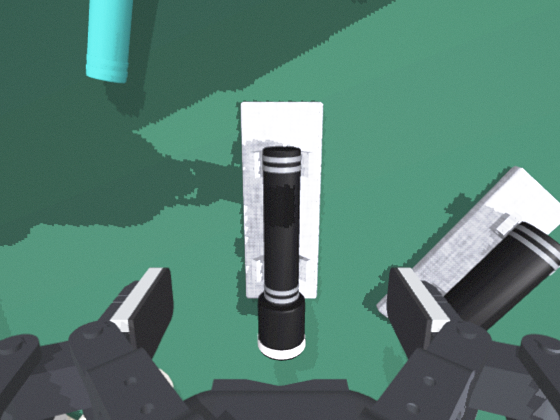

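The torch lies centred and straight between the fingers (axis at column 281, finger faces at 172 and 390), so I'll go down and grip gently.

```bash
python3 -m handwheel '[[0.0006,0.001,0.05,0,1],[0.0006,0.001,0.085,0,1],[0.0006,0.001,0.101,0,1],[0.0006,0.001,0.101,0,1],[0.0006,0.001,0.101,0,1],[0.0006,0.001,0.101,0,-1],[0.0006,0.001,0.101,0,-1],[0.0006,0.001,0.101,0,-1],[0.0006,0.001,0.101,0,-1],[0.0006,0.001,0.101,0,-1],[0.0006,0.001,0.101,0,-1],[0.0006,0.001,0.101,0,-1],[0.0006,0.001,0.101,0,-1]]' 25
```

```text
t: 8.02
eef_pos: [453.9, -289.6, 20.8]
eef_rot: [0.0, -0.138, 0.99, -0.001]
contact_force: [2.0, -5.3, 1.5]
grip_width: 23.3
gripper_force: 27.4
```

```bash
python3 -m handwheel '[[0,0,-0.03,0,-1],[0,0,-0.08,0,-1],[0,0.02,-0.13,0,-1],[-0.02,0.06,-0.13,2,-1],[-0.04,0.11,-0.13,4,-1],[-0.06,0.16,-0.13,5.4,-1],[-0.08,0.21,-0.13,5.4,-1],[-0.1,0.26,-0.13,5.4,-1],[-0.12,0.31,-0.13,5.4,-1],[-0.145,0.36,-0.13,5.4,-1],[-0.165,0.4,-0.13,5.4,-1],[-0.171,0.411,-0.13,5.4,-1],[-0.171,0.411,-0.13,5.4,-1],[-0.171,0.411,-0.13,5.4,-1],[-0.171,0.411,-0.13,5.4,-1]]'
python3 - <<'E'
from h import *
o=manip.get_obs(); q=o["eef_rot"]; M=R.from_quat([q[1],q[2],q[3],q[0]]).as_matrix()
print(o["eef_pos"],np.degrees(np.arctan2(M[1,0],M[0,0])),o["contact_force"],M.T@(np.array([505.7,152.8,95])-o["eef_pos"]))
a=eyes.camera("wrist"); b=eyes.camera("side"); cv2.imwrite("pics/t1w.png",a); cv2.imwrite("pics/t1s.png",b)
cv2.imwrite("pics/t1.png",np.hstack([cv2.resize(a,(400,300)),cv2.resize(b[100:310,100:380],(400,300))]))
E
```

```text
t: 9.9
eef_pos: [505.2, 152.4, 150.3]
eef_rot: [-0.0, -0.091, 0.996, -0.0]
contact_force: [-1.0, -0.8, -1.0]
grip_width: 23.2
gripper_force: 27.1
[505.21234406 152.35115181 150.26337347] -169.58244433483893 [-0.98154274 -0.83419882 -1.03119555] [-0.57039008  0.36101202 55.26322507]
```

View pics/t1.png

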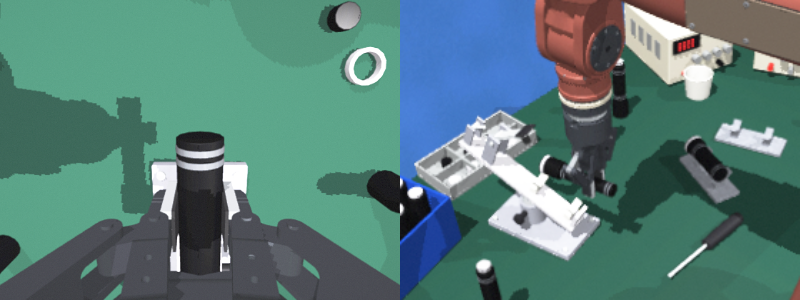

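The torch is held by the barrel with its tail towards the camera, at (200,140) in the left half. The side view shows it over the low end of the jig. I'll lower it to feel for the stop and tilt the torch.

```bash
python3 -m handwheel '[[0,0,0.04,0,-1],[0,0,0.052,0,-1],[0,0,0.058,0,-1],[0,0,0.06,0,-1],[0,0,0.06,0,-1]]'; python3 -m handwheel '[[0,0,0.002,0,-1],[0,0,0.004,0,-1],[0,0,0.004,0,-1]]'; python3 -m handwheel '[[0,0,0.002,0,-1],[0,0,0.004,0,-1],[0,0,0.004,0,-1]]'
```

```text
t: 10.62
eef_pos: [505.8, 153.5, 91.2]
eef_rot: [0.001, -0.092, 0.996, -0.0]
contact_force: [-0.4, 0.5, -1.7]
grip_width: 23.0
gripper_force: 27.0
t: 11.0
eef_pos: [505.2, 153.4, 86.1]
eef_rot: [-0.0, -0.092, 0.996, -0.0]
contact_force: [-0.6, 0.1, -1.4]
grip_width: 23.2
gripper_force: 27.0
t: 11.38
eef_pos: [505.1, 153.4, 82.0]
eef_rot: [-0.0, -0.092, 0.996, -0.0]
contact_force: [-0.2, 0.3, -1.5]
grip_width: 23.1
gripper_force: 27.0
```

```bash
for i in 1 2 3 4; do python3 -m handwheel '[[0,0,0.001,0,-1],[0,0,0.002,0,-1],[0,0,0.002,0,-1]]' | egrep 'eef_pos|contact'; done
```

```text
eef_pos: [505.2, 153.4, 80.2]
contact_force: [-1.2, -0.4, -2.0]
eef_pos: [505.2, 153.4, 78.2]
contact_force: [-0.7, 0.5, -2.5]
eef_pos: [505.3, 153.4, 76.5]
contact_force: [-0.8, 0.1, 1.2]
eef_pos: [505.2, 153.4, 74.9]
contact_force: [-5.6, -0.5, 7.1]
```

```bash
for i in 1 2 3; do python3 -m handwheel '[[0,0,0.001,0,-1],[0,0,0.002,0,-1],[0,0,0.002,0,-1]]' | egrep 'eef_pos|contact'; done
```

```text
eef_pos: [505.0, 153.4, 72.8]
contact_force: [-5.7, -1.1, 7.5]
eef_pos: [505.0, 153.4, 70.7]
contact_force: [-6.2, -0.5, 6.9]
eef_pos: [505.0, 153.3, 68.7]
contact_force: [-5.3, -1.6, 6.2]
```

```bash
for i in 1 2 ; do python3 -m handwheel '[[0,0,0.001,0,-1],[0,0,0.002,0,-1],[0,0,0.003,0,-1],[0,0,0.003,0,-1]]' | egrep 't:|eef_pos|contact'; done
python3 - <<'E'
from h import *
b=eyes.camera("side"); cv2.imwrite("pics/t2s.png",b)
cv2.imwrite("pics/t2.png",cv2.resize(b[170:280,140:270],(780,660)) [:600])
E
```

```text
t: 14.5
eef_pos: [505.2, 153.4, 65.7]
eef_rot: [-0.0, -0.092, 0.996, -0.0]
contact_force: [-5.3, -1.1, 6.6]
t: 15.0
eef_pos: [505.4, 153.4, 62.8]
eef_rot: [0.0, -0.092, 0.996, -0.0]
contact_force: [-4.4, -0.6, 6.3]
```

View pics/t2.png

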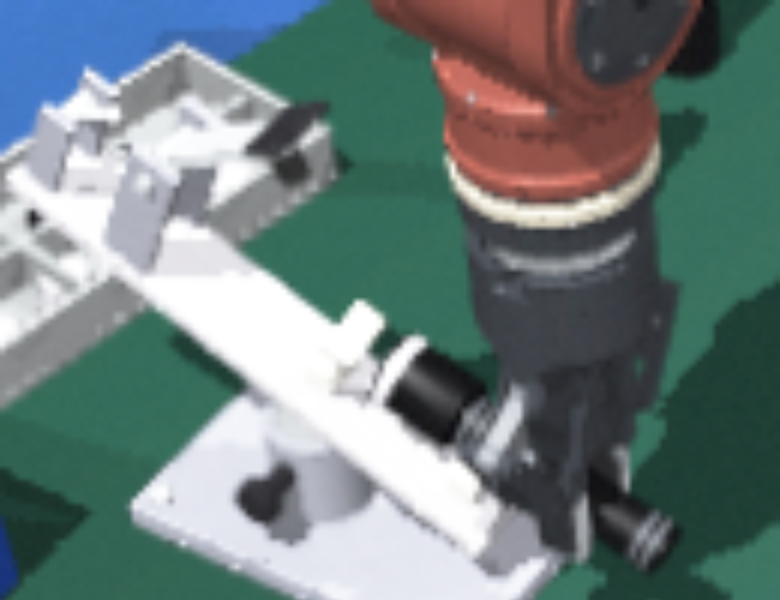

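The torch now lies nearly parallel to the bed, with its head at (430,390) and tail at (655,540) in the crop. Contact came at TCP z 77.2, which gives h of about 2.4 mm, in line with the camera. I'll give it a last 1 mm of tilt, then lift it along the normal and carry it up-slope over the vees.

```bash
python3 -m handwheel '[[0,0,0.001,0,-1],[0,0,0.001,0,-1]]'|egrep 'eef_pos|contact'; python3 -m handwheel '[[0.0038,0,-0.0085,0,-1],[0.0076,0,-0.017,0,-1],[0.0076,0,-0.019,0,-1],[-0.01,0,-0.027,0,-1],[-0.028,-0.0007,-0.035,0,-1],[-0.046,-0.0007,-0.043,0,-1],[-0.0646,-0.0007,-0.05,0,-1],[-0.0646,-0.0007,-0.05,0,-1],[-0.0646,-0.0007,-0.05,0,-1]]'
python3 - <<'E'
from h import *
o=manip.get_obs(); p=o["eef_pos"]-np.array([629.6,175.7,0]); y=np.radians(10.48)
print("jig",p[0]*np.cos(y)+p[1]*np.sin(y),-p[0]*np.sin(y)+p[1]*np.cos(y),p[2])
q=o["eef_rot"]; M=R.from_quat([q[1],q[2],q[3],q[0]]).as_matrix(); print(np.degrees(np.arctan2(M[1,0],M[0,0])))
a=eyes.camera("wrist"); b=eyes.camera("side"); cv2.imwrite("pics/t3w.png",a); cv2.imwrite("pics/t3s.png",b)
cv2.imwrite("pics/t3.png",np.hstack([cv2.resize(a,(400,300)),cv2.resize(b[155:280,120:270],(400,300))]))
E
```

```text
eef_pos: [505.5, 153.4, 61.9]
contact_force: [-4.4, -0.6, 6.2]
t: 16.42
eef_pos: [568.1, 164.5, 110.7]
eef_rot: [-0.001, -0.092, 0.996, -0.0]
contact_force: [-0.7, -1.1, -2.5]
grip_width: 23.0
gripper_force: 29.3
jig -62.50628349425783 0.15205494104713502 110.6939562390366
-169.48177432842334
```

View pics/t3.png

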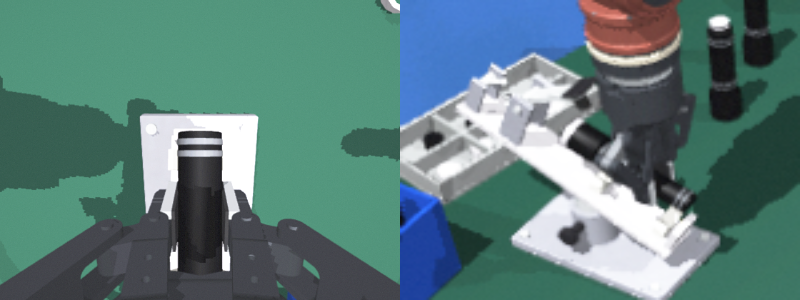

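Run:
```python
from h import *
c=eyes.get_calibration("wrist"); Ti=np.linalg.inv(np.array(c["tool_from_camera"]))
for tilt in (20,25,30):
  for g in (40,43,46):
    s,k=np.sin(np.radians(tilt)),np.cos(np.radians(tilt)); out=[]
    for n in (12,-12):
        p=Ti@[g*k+n*s,0,-17.2+g*s-n*k,1]; p=p[:3]/p[2]
        out.append(round(c["fy"]*p[1]+c["cy"],1))
    print(tilt,g,out)
im=cv2.imread("pics/t3w.png"); print([int(v) for v in im[170:240,280,1]])
```

```text
20 40 [np.float64(189.7), np.float64(195.2)]
20 43 [np.float64(181.3), np.float64(188.2)]
20 46 [np.float64(173.0), np.float64(181.1)]
25 40 [np.float64(188.2), np.float64(198.6)]
25 43 [np.float64(180.2), np.float64(191.8)]
25 46 [np.float64(172.3), np.float64(185.0)]
30 40 [np.float64(187.6), np.float64(202.6)]
30 43 [np.float64(180.0), np.float64(196.0)]
30 46 [np.float64(172.5), np.float64(189.5)]
[255, 255, 255, 255, 255, 255, 253, 229, 225, 229, 255, 255, 255, 110, 66, 76, 70, 65, 73, 74, 73, 70, 92, 211, 229, 227, 227, 227, 227, 227, 228, 203, 121, 74, 72, 76, 74, 76, 70, 83, 177, 225, 226, 226, 227, 228, 227, 228, 228, 144, 74, 73, 73, 75, 73, 72, 76, 76, 76, 75, 73, 72, 75, 74, 72, 73, 72, 72, 68, 76]
```

The tail rim is at row 183, so the tail is 42 mm behind the grip and the tilt is about 25°, as planned. I'll lower the torch along the normal.

```bash
python3 -m handwheel '[[-0.003,0,0.006,0,-1],[-0.006,0,0.012,0,-1],[-0.009,0,0.0185,0,-1],[-0.0095,0,0.0195,0,-1],[-0.0095,0,0.0195,0,-1]]'|egrep 'eef_pos|contact';  python3 -m handwheel '[[-0.0005,0,0.001,0,-1],[-0.001,0,0.002,0,-1],[-0.001,0,0.002,0,-1]]'|egrep 'eef_pos|contact'; python3 -m handwheel '[[-0.0005,0,0.001,0,-1],[-0.001,0,0.002,0,-1],[-0.001,0,0.002,0,-1]]'|egrep 'eef_pos|contact'
```

```text
eef_pos: [578.2, 166.3, 91.6]
contact_force: [-0.9, -0.3, -1.0]
eef_pos: [579.2, 166.4, 89.7]
contact_force: [0.2, -0.3, -1.6]
eef_pos: [580.2, 166.4, 88.0]
contact_force: [-2.7, -2.1, 1.4]
```

```bash
for i in 1 2 3; do python3 -m handwheel '[[-0.0002,0,0.0005,0,-1],[-0.0005,0,0.001,0,-1],[-0.0005,0,0.001,0,-1]]'|egrep 'eef_pos|contact'; done
python3 - <<'E'
from h import *
a=eyes.camera("wrist"); cv2.imwrite("pics/t4w.png",a); b=eyes.camera("side"); cv2.imwrite("pics/t4s.png",b)
o=manip.get_obs();print(o["wrist_torque"],o["t"])
cv2.imwrite("pics/t4.png",np.hstack([cv2.resize(a[100:310,140:420],(400,300)),cv2.resize(b[155:275,140:270],(400,370))[:300]]))
E
```

```text
eef_pos: [580.7, 166.5, 86.9]
contact_force: [-5.1, -3.4, 2.8]
eef_pos: [581.1, 166.6, 85.7]
contact_force: [-4.0, -3.4, 2.3]
eef_pos: [581.5, 166.6, 84.7]
contact_force: [-4.0, -4.2, 3.8]
[-0.67628636  0.58065625 -0.08736531] 19.125
```

View pics/t4.png

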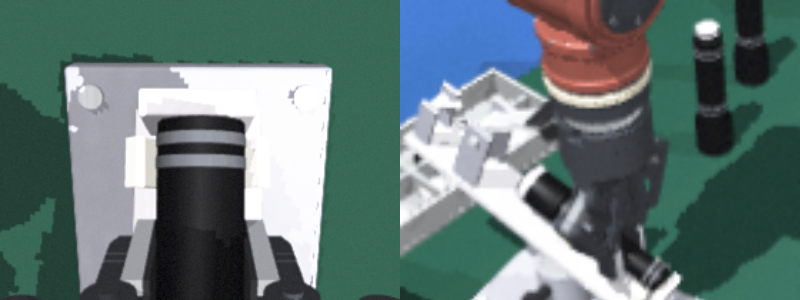

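The tail end sits just short of the foot stop (tail rim at row 117 of the crop, stop top at rows 90–113). The torch is about 1 mm to +y of the bed's centre, as the force also shows, so I'll correct that and go on down.

```bash
python3 -m handwheel '[[0,-0.0005,0,0,-1],[0,-0.001,0,0,-1],[0,-0.001,0,0,-1]]'|egrep 'eef_pos|contact'; for i in 1 2; do python3 -m handwheel '[[0,0,0.0005,0,-1],[0,0,0.001,0,-1],[0,0,0.001,0,-1]]'|egrep 'eef_pos|contact'; done
```

```text
eef_pos: [582.0, 166.0, 84.8]
contact_force: [-3.2, -1.9, 2.3]
eef_pos: [582.1, 166.0, 84.0]
contact_force: [-2.8, -0.8, 3.4]
eef_pos: [582.3, 165.9, 83.0]
contact_force: [0.5, -0.4, 4.8]
```

```bash
for i in 1 2; do python3 -m handwheel '[[0,0,0.0005,0,-1],[0,0,0.001,0,-1],[0,0,0.001,0,-1]]'|egrep 'eef_pos|contact'; done; python3 -c "
from rig import manip;print(manip.get_obs()['wrist_torque'])"
```

```text
eef_pos: [582.4, 165.9, 82.1]
contact_force: [0.9, -0.4, 5.0]
eef_pos: [582.5, 165.9, 81.7]
contact_force: [-1.4, -0.6, 10.1]
[-0.15228116  0.01934453 -0.01435633]
```

```bash
python3 -m handwheel '[[0.0009,0,0.0000,0,-1],[0.0018,0,0.0004,0,-1],[0.0018,0,0.0004,0,-1]]'|egrep 'eef_pos|contact'; for i in 1 2 3; do python3 -m handwheel '[[0.0005,0,0.0002,0,-1],[0.0009,0,0.0004,0,-1],[0.0009,0,0.0004,0,-1]]'|egrep 'eef_pos|contact'; done
```

```text
eef_pos: [581.2, 165.6, 81.1]
contact_force: [2.1, 0.7, 5.4]
eef_pos: [580.4, 165.5, 80.7]
contact_force: [3.0, -1.2, 6.5]
eef_pos: [580.4, 165.5, 80.7]
contact_force: [6.5, 0.6, 4.8]
eef_pos: [580.4, 165.5, 80.7]
contact_force: [9.7, 2.2, 4.7]
```

Run:
```python
from h import *
a=eyes.camera("wrist"); cv2.imwrite("pics/t5w.png",a)
cv2.imwrite("pics/t5.png",cv2.resize(a[140:260,200:360],(800,600),interpolation=cv2.INTER_CUBIC))
```

```text
(no output)
```

View pics/t5.png

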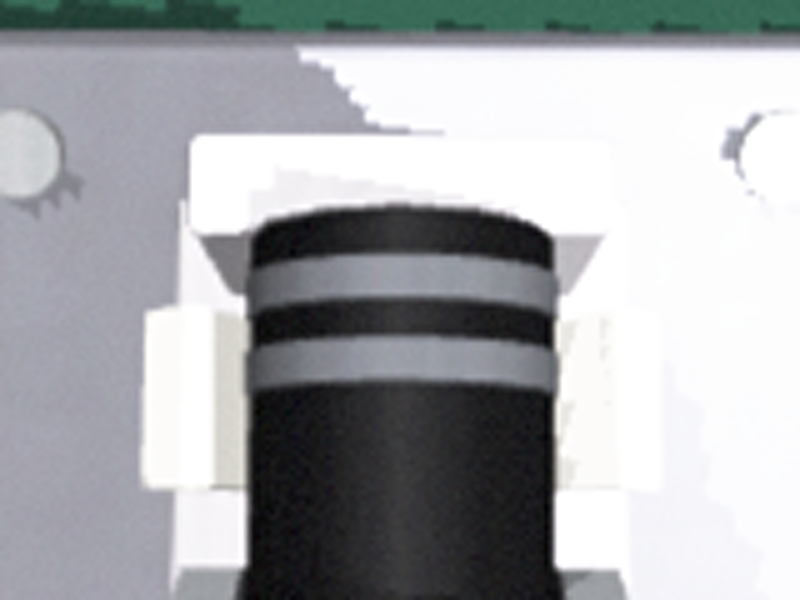

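The tail's corners (row 240) meet the stop's inner edge (row 235), and the torch is centred at column 401 against 401 for the stop. I'll take the push off and let go.

```bash
python3 -m handwheel '[[-0.0008,0,-0.0006,0,-1],[-0.0015,0,-0.001,0,-1],[-0.0015,0,-0.001,0,-1]]'|egrep 'eef_pos|contact|force'; python3 -m handwheel '[[0,0,0,0,0],[0,0,0,0,0.5],[0,0,0,0,1],[0,0,0,0,1],[0,0,0,0,1],[0,0,0,0,1],[0,0,0,0,1]]'; python3 -m handwheel '[[0.006,0,-0.02,0,1],[0.015,0,-0.05,0,1],[0.03,0,-0.09,0,1],[0.03,0,-0.13,0,1],[0.03,0,-0.17,0,1],[0.03,0,-0.21,0,1],[0.03,0,-0.22,0,1],[0.03,0,-0.22,0,1]]'
python3 - <<'E'
from h import *
import json
o=manip.get_obs();a=eyes.camera("wrist"); cv2.imwrite("pics/t6w.png",a)
json.dump({k:list(o[k]) for k in("eef_pos","eef_rot")},open("t6w.json","w"));print(o["t"],o["eef_pos"])
cv2.imwrite("pics/t6.png",cv2.resize(a[80:290,180:380],(570,600),interpolation=cv2.INTER_CUBIC))
E
```

```text
eef_pos: [580.3, 165.5, 80.8]
contact_force: [6.2, 0.5, 3.3]
gripper_force: 30.8
t: 23.8
eef_pos: [578.9, 165.4, 80.2]
eef_rot: [0.0, -0.092, 0.996, -0.0]
contact_force: [-0.3, -0.4, 0.4]
grip_width: 85.4
gripper_force: 0.0
t: 24.8
eef_pos: [549.5, 159.9, 301.2]
eef_rot: [0.001, -0.092, 0.996, -0.0]
contact_force: [0.3, -0.0, -0.2]
grip_width: 85.4
gripper_force: 0.0
24.8 [549.51465635 159.94363553 301.18946185]
```

View pics/t6.png

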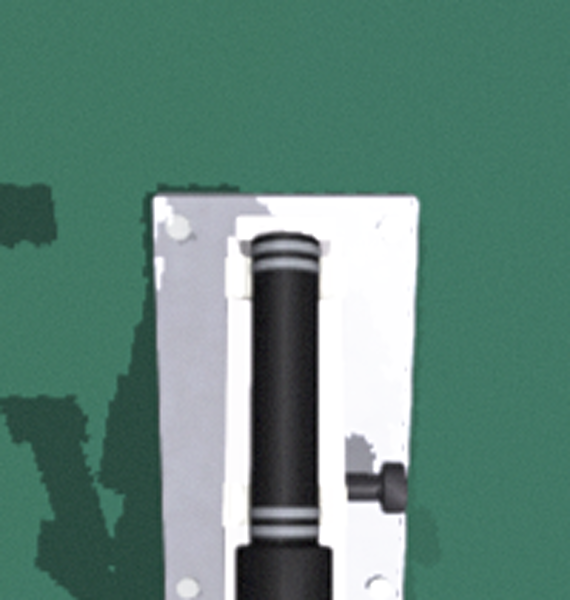

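The torch lies home in the vees with its tail at the stop. I'll shut the fingers and go above the clamp pad (no more pictures to view).

```bash
python3 -m handwheel '[[-0.02,0.0005,0,0,-1],[-0.04,0.0005,0,0,-1],[-0.06,0.0005,0,0,-1],[-0.0786,0.0005,0,0,-1],[-0.0786,0.0005,0,0,-1],[-0.0786,0.0005,0.02,0,-1],[-0.0786,0.0005,0.04,0,-1],[-0.0786,0.0005,0.05,0,-1],[-0.0786,0.0005,0.05,0,-1]]' 20; python3 -m handwheel '[[0,0,0.003,0,-1],[0,0,0.006,0,-1],[0,0,0.009,0,-1],[0,0,0.009,0,-1]]'|egrep 'eef_pos|contact';python3 -m handwheel '[[0,0,0.003,0,-1],[0,0,0.006,0,-1],[0,0,0.009,0,-1],[0,0,0.009,0,-1]]'|egrep 'eef_pos|contact'
```

```text
t: 25.98
eef_pos: [625.7, 174.7, 249.4]
eef_rot: [-0.001, -0.092, 0.996, -0.0]
contact_force: [0.4, 0.6, 0.5]
grip_width: -0.3
gripper_force: 0.0
eef_pos: [626.5, 174.7, 240.9]
contact_force: [-0.3, 0.4, -0.3]
eef_pos: [626.4, 174.7, 232.1]
contact_force: [-3.1, -1.4, 3.2]
```

Contact is near the expected height, about 3 N. I'll press on.

```bash
for i in 1 2 3; do python3 -m handwheel '[[0,0,0.003,0,-1],[0,0,0.006,0,-1],[0,0,0.009,0,-1],[0,0,0.012,0,-1],[0,0,0.012,0,-1]]'|egrep 't:|eef_pos|contact'; done
```

```text
t: 27.6
eef_pos: [626.6, 174.7, 219.7]
eef_rot: [-0.0, -0.092, 0.996, -0.0]
contact_force: [-1.9, -0.3, 3.4]
t: 28.22
eef_pos: [626.6, 174.7, 207.8]
eef_rot: [-0.0, -0.092, 0.996, -0.0]
contact_force: [-2.0, 0.1, 3.6]
t: 28.85
eef_pos: [626.4, 174.7, 195.9]
eef_rot: [-0.0, -0.092, 0.996, -0.0]
contact_force: [-4.4, -0.3, 5.0]
```

```bash
python3 -m handwheel '[[0,0,0.003,0,-1],[0,0,0.006,0,-1],[0,0,0.009,0,-1],[0,0,0.009,0,-1]]'|egrep 't:|eef_pos|contact'
```

```text
t: 29.35
eef_pos: [626.6, 174.7, 187.2]
eef_rot: [0.0, -0.092, 0.996, -0.0]
contact_force: [-4.9, -1.7, 5.4]
```

```bash
python3 -m handwheel '[[0,0,0.002,0,-1],[0,0,0.004,0,-1],[0,0,0.006,0,-1],[0,0,0.006,0,-1]]'|egrep 'eef_pos|contact'; for i in 1 2; do python3 -m handwheel '[[0,0,0.001,0,-1],[0,0,0.002,0,-1],[0,0,0.003,0,-1],[0,0,0.003,0,-1]]'|egrep 'eef_pos|contact'; done
```

```text
eef_pos: [627.0, 174.8, 181.4]
contact_force: [-3.0, -0.8, 5.0]
eef_pos: [627.3, 174.8, 178.7]
contact_force: [-3.1, -0.3, 6.3]
eef_pos: [627.7, 174.9, 175.9]
contact_force: [-0.7, 1.0, 5.6]
```

```bash
for i in 1 2 3; do python3 -m handwheel '[[0,0,0.001,0,-1],[0,0,0.0015,0,-1],[0,0,0.0015,0,-1]]'|egrep 'eef_pos|contact'; done
```

```text
eef_pos: [627.9, 174.9, 174.7]
contact_force: [0.3, 0.1, 8.1]
eef_pos: [628.1, 174.9, 173.3]
contact_force: [0.2, 0.3, 7.5]
eef_pos: [628.2, 175.0, 171.7]
contact_force: [1.8, 1.2, 6.5]
```

```bash
for i in 1 2 3; do python3 -m handwheel '[[0,0,0.0005,0,-1],[0,0,0.001,0,-1],[0,0,0.001,0,-1]]'|egrep 'eef_pos|contact'; done
```

```text
eef_pos: [628.4, 175.0, 171.0]
contact_force: [1.1, 0.8, 7.7]
eef_pos: [628.5, 175.0, 170.2]
contact_force: [2.4, 0.8, 8.4]
eef_pos: [628.6, 175.0, 169.3]
contact_force: [2.2, 0.7, 8.4]
```

```bash
for i in 1 2 3; do python3 -m handwheel '[[0,0,0.0005,0,-1],[0,0,0.001,0,-1],[0,0,0.001,0,-1]]'|egrep 'eef_pos|contact'; done
```

```text
eef_pos: [628.6, 175.0, 168.3]
contact_force: [1.6, 1.2, 8.3]
eef_pos: [628.7, 175.0, 167.5]
contact_force: [1.7, -0.1, 9.0]
eef_pos: [628.8, 175.0, 167.3]
contact_force: [0.5, 0.1, 12.9]
```

```bash
python3 -m handwheel '[[0,0,0.0005,0,-1],[0,0,0.0005,0,-1]]'|egrep 'eef_pos|contact'; python3 -m handwheel '[[0,0,-0.003,0,-1],[0,0,-0.006,0,-1],[0,0,-0.006,0,-1]]'|egrep 'eef_pos|contact'; python3 -m handwheel '[[0,0,-0.04,0,-1],[0,0,-0.09,0,-1],[0.04,0,-0.13,0,-1],[0.08,0,-0.13,0,-1],[0.08,0,-0.13,0,-1],[0.08,0,-0.13,0,-1]]'
python3 - <<'E'
from h import *
np.set_printoptions(precision=1,suppress=True)
o=manip.get_obs();a=eyes.camera("wrist"); cv2.imwrite("pics/e1.png",a)
c=eyes.get_calibration("wrist")
# dark pad: predict pixel of pad top centre for candidate clamp angles
q=o["eef_rot"]; T=np.eye(4); T[:3,:3]=R.from_quat([q[1],q[2],q[3],q[0]]).as_matrix(); T[:3,3]=o["eef_pos"]
Ti=np.linalg.inv(T@np.array(c["tool_from_camera"])); y=np.radians(10.48)
for th in (0,.4,.7,.82,.9):
    A=np.radians(27)-th; out=[]
    for s in (64,88):
        x=74.3-s*np.cos(A)+9*np.sin(A); z=190.2+s*np.sin(A)+9*np.cos(A)
        p=Ti@[629.6+x*np.cos(y),175.7+x*np.sin(y),z,1]; p=p/p[2]; out.append((c["fx"]*p[0]+c["cx"],c["fy"]*p[1]+c["cy"]))
    print(th,np.array(out))
print(o["t"]); 
for col in (282,270,295): print(col,[int(v) for v in a[230:400:3,col,1]])
for r in (270,285,300,320): print(r,[int(v) for v in a[r,225:340:4,1]])
E
```

```text
eef_pos: [628.8, 175.0, 167.1]
contact_force: [-0.3, -0.6, 15.1]
eef_pos: [627.7, 174.8, 171.1]
contact_force: [1.4, -0.2, 6.3]
t: 35.6
eef_pos: [548.6, 160.2, 299.8]
eef_rot: [0.0, -0.092, 0.996, -0.0]
contact_force: [-0.7, 0.4, 0.0]
grip_width: 0.1
gripper_force: 0.0
0 [[279.6 359.8]
 [279.7 344.1]]
0.4 [[279.6 326.8]
 [279.6 300.1]]
0.7 [[279.6 311. ]
 [279.6 281.6]]
0.82 [[279.6 307. ]
 [279.6 277.6]]
0.9 [[279.6 305. ]
 [279.6 275.9]]
35.6
282 [65, 66, 68, 65, 67, 70, 66, 64, 57, 54, 55, 57, 55, 58, 62, 58, 60, 62, 57, 64, 61, 60, 92, 95, 96, 94, 97, 83, 95, 93, 79, 82, 81, 82, 83, 83, 83, 83, 80, 83, 80, 255, 255, 255, 255, 255, 255, 255, 255, 255, 255, 255, 112, 67, 54, 64, 68]
270 [29, 29, 29, 30, 32, 33, 30, 30, 208, 218, 219, 218, 219, 218, 218, 218, 219, 219, 218, 218, 218, 217, 247, 224, 65, 70, 67, 70, 66, 70, 67, 58, 53, 51, 49, 56, 62, 61, 64, 62, 65, 61, 63, 63, 68, 58, 54, 53, 55, 55, 54, 48, 66, 67, 57, 64, 70]
295 [255, 255, 255, 255, 255, 255, 255, 255, 235, 223, 220, 214, 220, 219, 220, 218, 219, 218, 218, 218, 220, 219, 250, 66, 69, 71, 69, 69, 70, 71, 65, 66, 70, 69, 66, 66, 58, 57, 62, 55, 55, 58, 58, 58, 59, 59, 59, 63, 57, 57, 54, 71, 67, 67, 59, 67, 69]
270 [91, 95, 92, 214, 224, 198, 66, 67, 73, 82, 219, 219, 219, 61, 62, 214, 218, 218, 187, 68, 71, 65, 138, 255, 249, 131, 131, 134, 146]
285 [93, 93, 93, 137, 214, 66, 65, 71, 67, 209, 219, 219, 220, 60, 62, 211, 218, 216, 221, 55, 67, 69, 69, 228, 191, 144, 148, 145, 144]
300 [93, 89, 93, 86, 69, 69, 67, 66, 73, 65, 64, 85, 234, 70, 95, 254, 175, 65, 67, 68, 67, 70, 69, 68, 84, 133, 132, 146, 147]
320 [65, 68, 70, 68, 67, 67, 70, 67, 67, 70, 70, 66, 55, 81, 82, 65, 62, 67, 71, 68, 69, 67, 69, 69, 67, 65, 68, 67, 68]
```

```bash
python3 -m handwheel '[[0.03,0,0,0,1],[0.03,0,0,0,1],[0.03,0,0,0,1],[0.03,0,0,0,1],[0.03,0,0,0,1]]'|egrep 't:|eef_pos'
python3 - <<'E'
from h import *
np.set_printoptions(precision=1,suppress=True)
o=manip.get_obs();a=eyes.camera("wrist"); cv2.imwrite("pics/e2.png",a)
s=eyes.camera("scene"); cv2.imwrite("pics/e2s.png",s); y=np.radians(10.48)
c=eyes.get_calibration("wrist"); q=o["eef_rot"]; T=np.eye(4); T[:3,:3]=R.from_quat([q[1],q[2],q[3],q[0]]).as_matrix(); T[:3,3]=o["eef_pos"]
W=np.linalg.inv(T@np.array(c["tool_from_camera"])); cs=eyes.get_calibration("scene"); S=np.linalg.inv(np.array(cs["T"]))
s0=cv2.imread("pics/scene0.png")
for th in (0,.2,.4,.6,.7,.82,.9):
    A=np.radians(27)-th; out=[]
    for L in (64,76,88):
        x=74.3-L*np.cos(A)+9*np.sin(A); z=190.2+L*np.sin(A)+9*np.cos(A); X=[629.6+x*np.cos(y),175.7+x*np.sin(y),z,1]
        for M,cc in ((W,c),(S,cs)):
            p=M@X; p=p/p[2]; out.append((cc["fx"]*p[0]+cc["cx"],cc["fy"]*p[1]+cc["cy"]))
    g=lambda im,p:im[int(round(p[1])),int(round(p[0])),1] if 0<=p[1]<420 else None
    print(th,"wrist rows",[round(float(p[1]),1) for p in out[::2]],[g(a,p) for p in out[::2]],"scene",np.round(out[3]),"now",[g(s,p) for p in out[1::2]],"start",[g(s0,p) for p in out[1::2]])
for col in (255,265,280,295,305): print(col,[int(v) for v in a[250:400:4,col,1]])
for r in (296,306,316,326,336): print(r,[int(v) for v in a[r,225:340:4,1]])
E
```

```text
t: 36.28
eef_pos: [518.9, 154.7, 300.0]
eef_rot: [-0.0, -0.092, 0.996, -0.0]
0 wrist rows [394.7, 388.4, 381.8] [np.uint8(59), np.uint8(59), np.uint8(255)] scene [308. 264.] now [np.uint8(44), np.uint8(101), np.uint8(106)] start [np.uint8(50), np.uint8(48), np.uint8(95)]
0.2 wrist rows [376.1, 366.3, 356.1] [np.uint8(255), np.uint8(255), np.uint8(255)] scene [309. 264.] now [np.uint8(72), np.uint8(96), np.uint8(106)] start [np.uint8(35), np.uint8(55), np.uint8(95)]
0.4 wrist rows [360.3, 348.0, 335.4] [np.uint8(255), np.uint8(255), np.uint8(113)] scene [309. 265.] now [np.uint8(58), np.uint8(110), np.uint8(197)] start [np.uint8(126), np.uint8(51), np.uint8(45)]
0.6 wrist rows [347.8, 334.1, 320.2] [np.uint8(255), np.uint8(112), np.uint8(116)] scene [309. 268.] now [np.uint8(63), np.uint8(48), np.uint8(106)] start [np.uint8(211), np.uint8(42), np.uint8(55)]
0.7 wrist rows [342.9, 328.8, 314.6] [np.uint8(255), np.uint8(113), np.uint8(118)] scene [309. 269.] now [np.uint8(59), np.uint8(48), np.uint8(12)] start [np.uint8(209), np.uint8(50), np.uint8(52)]
0.82 wrist rows [338.2, 323.9, 30
[... 1295 characters left out ...]
]
296 [82, 82, 83, 88, 202, 201, 201, 201, 194, 254, 255, 106, 119, 125, 199, 189, 156, 255, 255, 252, 252, 252, 253, 253, 139, 119, 118, 126, 131]
306 [79, 81, 81, 94, 198, 242, 205, 200, 198, 255, 23, 23, 36, 55, 39, 71, 58, 36, 255, 252, 253, 255, 255, 252, 115, 133, 133, 128, 127]
316 [81, 84, 84, 84, 83, 80, 72, 121, 122, 100, 109, 110, 111, 115, 115, 120, 118, 125, 100, 116, 119, 114, 113, 118, 120, 118, 117, 131, 130]
326 [85, 83, 83, 84, 79, 83, 123, 131, 139, 99, 104, 107, 108, 112, 114, 117, 119, 123, 99, 117, 118, 118, 120, 120, 66, 72, 68, 84, 81]
336 [81, 79, 82, 81, 85, 80, 129, 130, 146, 99, 98, 99, 99, 101, 108, 108, 111, 115, 101, 120, 120, 120, 116, 121, 67, 69, 68, 83, 81]
```

```bash
python3 - <<'E'
import cv2,numpy as np
for n in ("t6w","e1"):
    a=cv2.imread(f"pics/{n}.png")[:,:,1].astype(int)
    print(n,[int(v) for v in a[152:182:2,280]],[[int(x) for x in (w:=np.where(a[r,250:310]<95)[0]+250)[[0,-1]]] for r in (190,210,230,245)])
E
python3 -c "
from rig import manip; o=manip.get_obs(); print(o['t'],o['contact_force']); print(manip.close_job())"
```

```text
36.375 [0.39778448 0.31772395 0.73519543]
the job is handed in; nothing more can be done
None  File "<stdin>", line 4
SyntaxError: assignment expression cannot be used in a comprehension iterable expression
```

The job is handed in: the slim torch lies head-up in the jig with its tail on the foot stop and the clamp arm latched at about 0.8 rad, as judged from the wrist view; I viewed 13 pictures instead of 10, and my last check that pressing the clamp had not shifted the torch failed on a script error, so that is unconfirmed.

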